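Slide the vial rack home on the shaker and clamp it with its quarter-turn thumbscrew

ROBOT

A 6-joint arm with a two-finger parallel gripper is mounted at the origin on a cart in front of the work surface, level with it; the furniture and walls round the work are solid. World frame = base frame: x ahead of the robot, y to its left, z up, the work surface at z = 0. Lengths are in m, angles in rad, forces in N, time in s.
With the tool pointing down it reaches from about 0.225 to 0.875 m from the base axis. Payload 3.4 kg.
Tool frame: the origin (TCP) lies at the very end of the fingers, on their centre line; the grasp point (between the pads) lies behind it (manip.grasp_offset is the z of the grasp point in the tool frame, in m); z points along the fingers, y is the line along which they close (so a half turn about z gives the same grasp; the last joint's range is limited). The gripper opens to 85 mm and grips with 20 to 120 N. Pads are 22 mm wide; open, the fingers measure 114 mm over their backs; the gripper's body (76 mm by 85 mm) begins 54 mm behind the grasp point. The pads swing forward as they close: fully open they stand 13 mm farther back than shut.
Start: joints at [-1.424, 0.276, 1.505, -0, 1.361, -0.121], TCP at [0.152, -0.555, 0.231] pointing down, gripper open.
Joint ranges: [-2.89, 2.89], [-0.75, 2.08], [0.22, 2.7], [-1.18, 4.32], [0.11, 2.71], [-2.7, 2.7]. Speed limits (rad/s): [2.57, 2.57, 3.14, 3.14, 3.14, 3.14].

INTERFACE

Orientations are given as a unit quaternion [w, x, y, z].
In Python, from rig import manip gives the robot as it stands.
- The arm moves only by the shell command python3 -m pendant 'ROWS' [FORCE]. ROWS is JSON, a list of rows, each an object of numbers: "dx", "dy", "dz": the shift along the tool's x, y, z in m; "rx", "ry", "rz": the turn, a rotation vector about the tool's x, y, z in degrees; "hand": the finger opening in m, from 0 to 0.0854. In form: [{"dx": .., "dy": .., "dz": .., "rx": .., "ry": .., "rz": .., "hand": ..}, ...]. A call has 1 to 12 rows; each row shifts and turns the commanded pose from where the row before left it, along the tool's axes as they then stand; what a row does not reach is not made up. A row lasts 1/12 s, in which the tool goes at most 41.7 mm and 7.16 degrees, less where a joint would pass 70% of its speed; a pose out of reach is approached as far as the arm can. A call is refused whole if a number of a shift passes 0.0417 or a number of a turn 7.16, either way. A call with a gripper value outside its range is refused whole. The fingers move at their own pace and stop on an object; FORCE is the grip in N (left out, the last holds). Time passes only in rows, so rows that do not move let the fingers close. It gives the time, the measured TCP pose, the force, the opening and the grip force at its end, in the units of the state.
- manip.get_state(): the state, without advancing time (a new reading comes with each control period).
- manip.get_image(name): name is "side" or "top"; returns a dict with "frame" (400x640x3 uint8, red, green, blue), "fx", "fy", "cx", "cy" (pixels), "position" and "attitude" of the camera in the world. Camera axes: x right, y up, looking along -z (the intrinsics and any distortion apply to the point x, -y, -z); pixel columns grow to the right and rows downward; lengths in m; the calibration is good to about 2 mm. A picture is of the moment at which its call begins. There is no depth.
- manip.sign_off(): hands the job in; it is judged then, once.
The state is a dict: "clock": time; "qpos": joint angles; "qd": joint speeds; "effort": joint torques, N m; "position": TCP position; "ee_rot": TCP orientation; "contact_force": force on the tool from outside, world axes, zero at the start; "moment": the same for the moment, N m; "width": finger opening in m; "gripper_force": force on a finger pad.
Only numpy, scipy, OpenCV 4.12 (cv2) and the standard library are available. Lean on these libraries where they do the work, as an engineer would, in place of code of your own. Each camera call takes 0.05 s, during which the arm holds its last target. There are 200 camera calls.

TASK

Clamp the vial rack to the orbital shaker so that it cannot walk off: slide it back, gently, until the slots in its foot are fully home under the two headed pins and the hole in its tab lies over the socket in the platform. Then take the red thumbscrew from the grey block, put it down through both holes with light pressure, turning it until its lugs drop into the hidden slot and its flange lies flat on the tab, and turn it clockwise by about a quarter turn until it is fully home against its stop, without pressing the sprung socket to its bottom or forcing the stop. Keep the vials upright in the rack, leave everything else on the bench alone, and let go.

Things in the scene. Friction and masses are not known exactly. Their poses are not given: they have to be found in the camera images.
- shaker: Low white orbital shaker, fixed on the bench. Origin on the bench under its centre; +x to its rear, away from the robot; z up. Aluminium platform 240 x 200 mm, flat top 80 mm above the origin. With the rack fully home, the rack's origin is at (38, 0, 80) mm in this frame, its axes parallel to the shaker's.
- pins_middle (a point): Midway between the two headed steel pins on the platform, at platform level: (96, 0, 80) mm in the shaker's frame; the pins stand 35 mm to either side of it along y. Shank 10 mm; head 18 mm wide, its underside 9.5 mm and its top 13.5 mm above the platform.
- socket_mouth (a point): Centre of the 34 mm round screw socket at the level of the platform top: (-57, 0, 80) mm in the shaker's frame. 4 mm down lies a sprung cover plate with a 14.5 mm centre hole and a straight slot 6.6 mm wide for the lugs. The slot runs along the shaker's y, give or take 0.75 rad: its angle differs each time, is not measured, is under the rack, and must be felt for.
- socket_spring (a joint): Height of the sprung socket, m: 0 at rest, negative pressed down (3 N/mm; bottoms at -0.006 m, 18 N, never press it that far), positive when the locked screw draws it up: about +0.0016 at the stop, where it stays by itself. Turning the screw takes up to 0.2 N m; a clear rise above that is the hard stop; do not exceed about 0.4 N m.
- rack: Loose vial rack, 0.35 to 0.5 kg with its vials: 8 mm foot plate, blue deck, black handle. Starts on the platform 34 to 58 mm short of home, a little askew. Origin under the handle on the underside of the plate; +x to its rear, z up. Plate 100 mm wide from x = -50 to 70 mm; blue block x = -41 to 41, y = -52 to 52, up to z = 40 mm; vial caps reach z = 65 mm.
- rack_slots (a point): Midway between the bottoms of the two slots in the rear of the foot plate: (53, 0, 0) mm in the rack's frame. The slots lie 35 mm to either side along y, are 12 mm wide with flared mouths and open at the rear edge, x = 70 mm; fully home, both pin shanks touch their bottoms.
- rack_handle (a point): Middle of the rack's handle, a level black bar 12 mm thick (along the rack's x), 104 mm long (along its y) and 14 mm high, 97 mm above the rack's origin, free all round.
- rack_hole (a point): Centre of the 25 mm round hole in the rack's 56 mm wide front tab, at the underside of the plate: (-95, 0, 0) mm in the rack's frame. The top of the tab is 8 mm above it; the tab ends 22 mm in front of it.
- thumbscrew: Loose steel quarter-turn thumbscrew, 70 g, red wing up, starting upright in a hole of the grey block. Origin on its axis at the underside of the flange; z up. Flange 32 mm wide, 4 mm thick. Below it a shoulder 21 mm wide to z = -7.5 mm, then a 12 mm shank with a cone point to z = -31 mm. Half a turn makes no difference.
- screw_wing (a point): Middle of the red wing, 26 mm above the flange's underside: 38 mm long (along the screw's x), 14 mm thick (along y), 22 mm high; to be gripped across its thickness. Below it a neck 14 mm wide.
- screw_lugs (a point): Middle of the screw's lugs, a square cross bar 5 mm high, 4.6 mm thick and 22 mm long, parallel to the wing, 19.5 mm below the flange's underside. Off the slot they rest on the cover plate (flange 10 mm above the tab); within 0.1 rad of it they drop in. Turned clockwise from above they then climb ramps to a hard stop 1.7 rad (just under 100 degrees) past the slot.
- screw_block: Grey plastic parking block, 56 x 96 x 42 mm, fixed on the bench. Origin under its centre, long side along y. Two 26 mm holes, 36 mm deep, at y = -22 mm (the thumbscrew stands here) and +22 mm (empty).
- vial_1: Sample vial with a white cap, 28 mm wide, 57 mm tall, loose in the front left hole of the rack. Origin at its foot, z up.
- vial_2: Sample vial with a white cap, 28 mm wide, 57 mm tall, loose in the rear middle hole of the rack. Origin at its foot, z up.
- vial_3: Sample vial with a white cap, 28 mm wide, 57 mm tall, loose in the rear right hole of the rack. Origin at its foot, z up.
- amber_bottle: Amber glass bottle with a black cap, 46 mm wide, 93 mm tall. A bystander; origin at its foot.
- beaker: Glass beaker, 56 mm wide, 70 mm tall. A bystander; origin at its foot.
- spare_vial: Sample vial with a white cap, 28 mm wide, 57 mm tall, standing alone on the bench. A bystander; origin at its foot.
- flask: Conical glass flask, 64 mm wide, 105 mm tall. A bystander; origin at its foot.
- jar: White jar with a lid, 48 mm wide, 51 mm tall. A bystander; origin at its foot.

How it is judged:
On the way, in this order (a step that is already met when the one before it is completed fails the run):
1. the rack is home on its pins, flat, its hole over the socket (horizontal distance between rack_hole and socket_mouth below 0.003 m and angle between the x axis of rack and the x axis of shaker, either way round below 0.04 rad and angle between rack's own z axis and vertical below 0.05 rad), for 0.2 s.
2. the thumbscrew is through both holes, its flange on the tab (z of thumbscrew in the frame of rack below 0.01 m and horizontal distance between thumbscrew and socket_mouth below 0.004 m and angle between thumbscrew's own z axis and vertical below 0.08 rad), for 0.1 s.
At the end, for the whole second after the job is handed in: Rack home (hole within 3 mm of the socket's axis, within 0.04 rad of the shaker, flat); screw upright through both, flange within 2 mm of the tab, socket drawn up over 1.25 mm (locked); vials upright; all at rest (all of step 1 and all of step 2 and value of joint socket_spring above 0.00125 m and angle between each of vial_1, vial_2, vial_3's own z axis and vertical below 0.2 rad and linear speed of each of rack, thumbscrew below 0.01 m/s); the robot touches nothing.
It fails at once if the sprung socket was pressed to its bottom (value of joint socket_spring below -0.0056 m).
It fails at once if the screw was forced in the shaker (over 80 N) (contact force between thumbscrew and shaker above 80 N).
It fails at once if the rack was rammed or pressed hard on the shaker (over 60 N) (contact force between rack and shaker above 60 N).
It fails at once if a vial was tipped or lifted out of the rack (angle between any of vial_1, vial_2, vial_3's own z axis and vertical above 0.5 rad or z of any of vial_1, vial_2, vial_3 in the frame of rack above 0.035 m).
It fails at once if a bystander was moved over 3 cm (distance of any of amber_bottle, beaker, spare_vial, flask, jar from where it was at the start of the episode above 0.03 m).
It also fails if it takes over 72 s, if anything falls off the work surface, if the arm or the gripper's body presses on something with over 40 N, if the wrist force passes 120 N, or if a joint passes its speed limit or range.

## Working session

There is one attempt and no reset: what is moved stays moved. The work goes in short steps, Python scripts to look and compute and a shell command to move; the robot and the scene stay as the last step left them, time stands still between calls to the robot, and variables do not carry over. Pictures are saved under pics/ and viewed, at most 13 in all, crops included, and the job is handed in when it is done.

```bash
mkdir -p pics; ls
cat > h.py <<'E'
import numpy as np, cv2
from rig import manip
from scipy.spatial.transform import Rotation as R
def rot(q): return R.from_quat([q[1],q[2],q[3],q[0]])
def ray(im,u,v):
    d=np.array([(u-im['cx'])/im['fx'],-(v-im['cy'])/im['fy'],-1.0])
    a=np.array(im['attitude']); M=rot(a).as_matrix() if a.size==4 else a.reshape(3,3)
    return np.array(im['position']),M@d
def onz(im,u,v,z):
    p,d=ray(im,u,v); return p+d*(z-p[2])/d[2]
def proj(im,P):
    M=rot(im['attitude']).as_matrix(); c=M.T@(np.array(P)-np.array(im['position']))
    return im['cx']+im['fx']*c[0]/-c[2], im['cy']-im['fy']*c[1]/-c[2]
E
python3 - <<'E'
from h import *
for n in('top','side'):
    im=manip.get_image(n); cv2.imwrite(f'pics/{n}0.png',im['frame'][:,:,::-1])
    print({k:v for k,v in im.items() if k!='frame'})
s=manip.get_state(); print(s, manip.grasp_offset)
E
```

```text
pics
{'fx': 493.5703154862412, 'fy': 493.5703154862412, 'cx': 320.3597642406209, 'cy': 192.840216431465, 'position': array([0.39234862, 0.06069737, 1.8083265 ]), 'attitude': array([ 0.71516765,  0.03184453, -0.01859037, -0.69797963])}
{'fx': 508.63873773406186, 'fy': 508.63873773406186, 'cx': 314.7365893059019, 'cy': 198.97722892355029, 'position': array([-0.245418  ,  1.13080929,  1.06242991]), 'attitude': array([-0.27989253, -0.13739408,  0.43469572,  0.84488027])}
{'clock': 0.1, 'qpos': array([-1.42402408e+00,  2.76512618e-01,  1.50601170e+00, -2.01743669e-06,
        1.36071398e+00, -1.20984620e-01]), 'qd': array([-0.00268585, -0.00106779, -0.00455115,  0.00064121,  0.00034219,
       -0.00013851]), 'effort': array([ 1.25068527e-03, -4.17701161e+01, -2.46405262e+01, -1.60723522e-05,
        5.86381575e-03,  8.52701163e-06]), 'position': array([ 0.15205907, -0.55403205,  0.23053507]), 'ee_rot': array([-8.22740616e-04,  9.91051296e-01,  1.33479028e-01, -1.15952999e-05]), 'contact_force': array([0.04680527, 0.16723991, 0.35280179]), 'moment': array([0.03349363, 0.01762855, 0.03153111]), 'gripper_force': 0.0, 'width': 0.08536548666676674} -0.0187
```

View pics/top0.png

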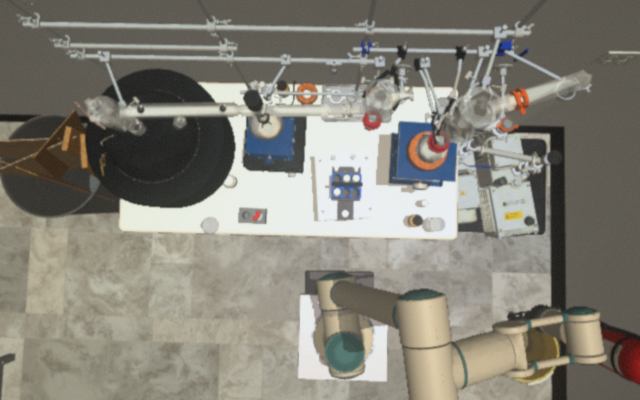

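View pics/side0.png

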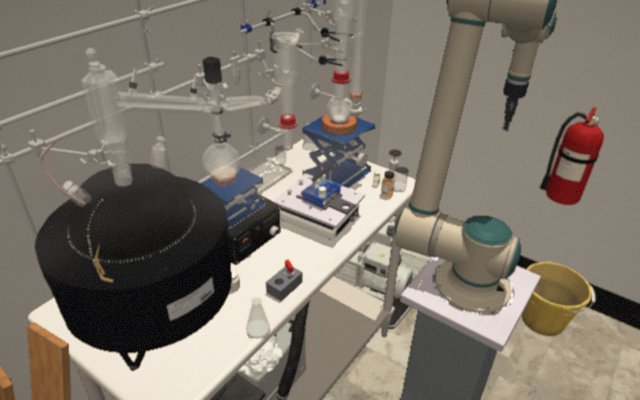

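The top view shows the shaker and rack around (343,187) px, with the screw block and red wing at (252,215) px. The side view shows the rack at (322,193) px and the red wing at (289,267) px. Next I'll enlarge both.

Run:
```python
from h import *
a=cv2.imread('pics/top0.png')[145:235,230:385]; cv2.imwrite('pics/top0c.png',cv2.resize(a,None,fx=5,fy=5,interpolation=cv2.INTER_CUBIC))
a=cv2.imread('pics/side0.png')[165:305,255:375]; cv2.imwrite('pics/side0c.png',cv2.resize(a,None,fx=4.2,fy=4.2,interpolation=cv2.INTER_CUBIC))
```

```text
(no output)
```

View pics/top0c.png

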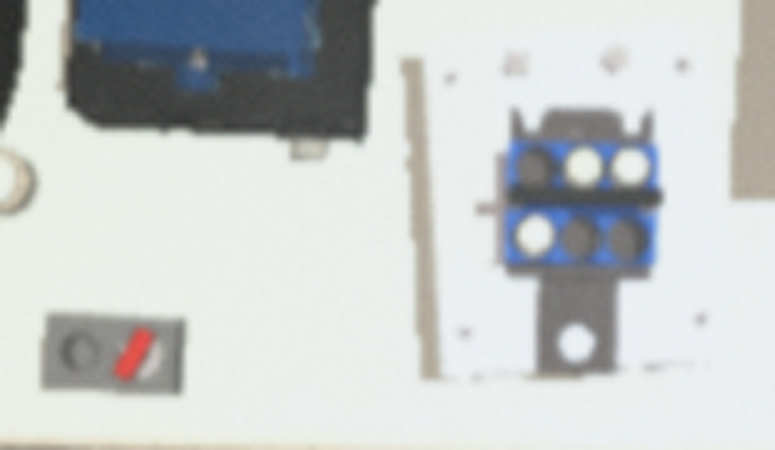

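View pics/side0c.png

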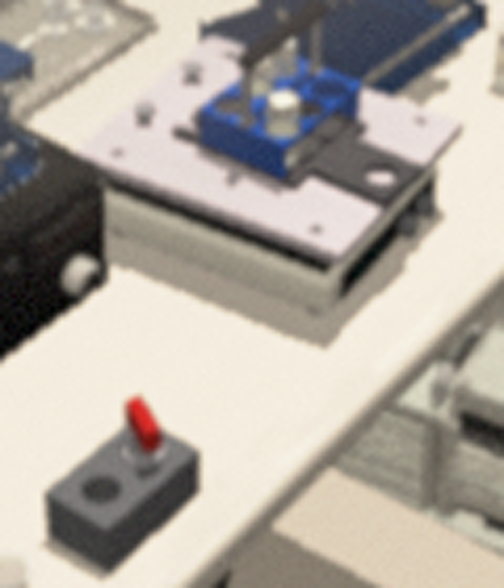

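The top crop shows the pins at (515,63) and (614,58), the platform dots at (449,78), (682,65), (463,333) and (700,320), the tab hole at (576,343), the handle along y≈197 and the red wing at (134,353). The side crop shows the screw standing upright with its flange on the block. Now I'll measure these to sub-pixel accuracy.

```bash
cat > m.py <<'E'
from h import *
def dark(g,u,v,r,sign=1):
    u0,v0=int(round(u)),int(round(v)); w=g[v0-r:v0+r+1,u0-r:u0+r+1].astype(float)
    bg=np.median(np.r_[w[0],w[-1],w[:,0],w[:,-1]]); d=np.clip(sign*(bg-w)-6,0,None)
    yy,xx=np.mgrid[v0-r:v0+r+1,u0-r:u0+r+1]; return (d*xx).sum()/d.sum(),(d*yy).sum()/d.sum()
def maskpose(m):
    ys,xs=np.nonzero(m); c=np.array([xs.mean(),ys.mean()]); return c,len(xs)
def line(m):
    ys,xs=np.nonzero(m); return cv2.fitLine(np.c_[xs,ys].astype(np.float32),cv2.DIST_L2,0,.01,.01).ravel()
E
python3 - <<'E'
from m import *
fs=[];im=None
for i in range(4):
    im=manip.get_image('top'); fs.append(im['frame'].astype(float))
f=np.mean(fs,0).astype(np.uint8); g=cv2.cvtColor(f,cv2.COLOR_RGB2GRAY)
hsv=cv2.cvtColor(f,cv2.COLOR_RGB2HSV)
C=lambda u,v:(230+u/5-.4,145+v/5-.4)
for n,(u,v),z,r in [('pinL',(515,63),.0935,4),('pinR',(614,58),.0935,4),('d1',(449,78),.08,3),('d2',(682,65),.08,3),('d3',(463,333),.08,3),('d4',(700,320),.08,3)]:
    p=dark(g,*C(u,v),r); p=dark(g,*p,r);print(n,np.round(p,2),np.round(onz(im,*p,z),4))
p=dark(g,*C(576,343),5,-1);print('hole',np.round(p,2),np.round(onz(im,*p,.088),4))
H,S,V=[hsv[...,k].astype(int) for k in range(3)]
red=((H<10)|(H>170))&(S>120)&(V>100); red[:, :270-40]=0; red[:,280:]=0; red[:200]=0; red[232:]=0
c,n=maskpose(red); l=line(red); a=onz(im,*c,.079);b=onz(im,c[0]+5*l[0],c[1]+5*l[1],.079)
print('wing',c,n,a,'ang',np.degrees(np.arctan2(*(b-a)[[1,0]])))
# handle: darkest row band
for u in range(332,364,3):
    col=g[178:192,u].astype(int); print(u,col.tolist())
blk=(S<40)&(V<140)&(V>50); blk[:206]=0;blk[226:]=0;blk[:,:236]=0;blk[:,270:]=0
cnt=max(cv2.findContours(blk.astype(np.uint8),0,2)[0],key=cv2.contourArea); r=cv2.minAreaRect(cnt);print('blk',r,onz(im,*r[0],.042))
blue=(H>100)&(H<130)&(S>110)&(V>90); blue[:,:325]=0;blue[:,368:]=0;blue[:168]=0;blue[202:]=0
cnt=np.vstack(cv2.findContours(blue.astype(np.uint8),0,2)[0]); r=cv2.minAreaRect(cnt);print('blue',r,onz(im,*r[0],.12))
E
```

```text
pinL [332.39 157.62] [0.6391 0.0554 0.0935]
pinR [352.12 156.79] [ 0.6435 -0.0135  0.0935]
d1 [319.6  160.23] [0.6307 0.1002 0.08  ]
d2 [365.9 157.6] [ 0.6437 -0.0627  0.08  ]
d3 [322.44 211.16] [0.4514 0.0858 0.08  ]
d4 [369.77 208.36] [ 0.4652 -0.0795  0.08  ]
hole [344.8  213.16] [0.446  0.0076 0.088 ]
wing [256.22857143 215.4       ] 35 [0.43084893 0.31776662 0.079     ] ang -27.31364092913084
332 [130, 131, 129, 114, 98, 90, 89, 103, 119, 127, 127, 127, 124, 121]
335 [120, 120, 118, 105, 89, 82, 79, 84, 93, 114, 155, 207, 230, 235]
338 [113, 114, 112, 103, 89, 82, 80, 82, 93, 124, 172, 220, 234, 236]
341 [95, 97, 102, 101, 89, 83, 80, 81, 92, 112, 123, 123, 124, 126]
344 [227, 220, 189, 149, 110, 86, 81, 78, 87, 95, 101, 112, 120, 122]
347 [237, 235, 224, 186, 128, 91, 81, 79, 85, 89, 91, 96, 105, 111]
350 [148, 141, 128, 113, 98, 84, 82, 80, 85, 97, 112, 119, 116, 111]
353 [222, 204, 171, 143, 110, 86, 80, 79, 85, 93, 104, 114, 119, 119]
356 [238, 236, 228, 185, 121, 87, 81, 80, 86, 92, 91, 92, 96, 105]
359 [187, 173, 146, 121, 100, 84, 81, 86, 111, 131, 130, 121, 110, 103]
362 [230, 230, 230, 226, 204, 172, 160, 174, 211, 227, 230, 231, 231, 232]
blk ((245.5, 214.5), (9.0, 9.0), 0.0) [0.43395172 0.3619436  0.042     ]
blue ((346.0, 185.5), (23.0, 28.0), 90.0) [0.53994152 0.00655725 0.12      ]
```

```bash
python3 - <<'E'
from m import *
f=[manip.get_image('top') for i in range(3)]; im=f[0]
g=cv2.cvtColor(np.mean([i['frame'] for i in f],0).astype(np.uint8),cv2.COLOR_RGB2GRAY)
m=(g<96); m[:180]=0;m[189:]=0;m[:,:328]=0;m[:,366:]=0
P=[]
for u in range(333,361):
    r=np.nonzero(m[:,u])[0]; 
    w=np.clip(100-g[180:188,u].astype(float),0,None); P.append((u,(w*np.arange(180,188)).sum()/w.sum()))
P=np.array(P); k=np.polyfit(P[:,0],P[:,1],1); print(k, P[::5])
row=g[184].astype(int); print(row[326:334],row[358:367])
for uc in (346.5,):
    a=onz(im,331.5,np.polyval(k,331.5),.184);b=onz(im,362,np.polyval(k,362),.184)
    print(a,b,(a+b)/2,'rack yaw deg',np.degrees(np.arctan2(b[0]-a[0],a[1]-b[1])))
# side view, whole extra
s=manip.get_image('side');cv2.imwrite('pics/side1.png',s['frame'][:,:,::-1])
for n,p in dict(sock=(.49,.007,.08),hole=(.446,.0076,.088),wing=(.4308,.3178,.068)).items(): print(n,np.round(proj(s,p),1))
E
python3 -m pendant '[{"rz":-6.7},{"rz":-6.7},{"rz":-6.7},{"rz":-6.7},{"rz":-6.7},{"rz":-6.7},{"rz":-6.7},{"rz":-6.7},{"rz":-6.7},{"rz":-6.7},{"rz":-6.7},{"rz":-6.3}]'
```

```text
[3.22637462e-02 1.73111958e+02] [[333.         183.42857143]
 [338.         183.88      ]
 [343.         184.27536232]
 [348.         184.87323944]
 [353.         184.72727273]
 [358.         183.98      ]]
[231 229 220 180 151 118  89  81] [ 81  81  82  97 160 227 237 238 238]
[0.53883584 0.05657151 0.184     ] [ 0.53792694 -0.04406658  0.184     ] [0.53838139 0.00625246 0.184     ] rack yaw deg -0.5174419229755349
sock [333.8 203.3]
hole [345.  206.3]
wing [288.5 266. ]invalid input
```

```bash
python3 -m pendant '[{"dx":0,"dy":0,"dz":0,"rx":0,"ry":0,"rz":-6.7,"hand":0.085}]'; python3 -m pendant '[{"rz":-6.7}]'; python3 -m pendant '[{"rz":-6.7},{"rz":-6.7}]'
```

```text
clock: 0.58
position: [0.1522, -0.5545, 0.2313]
ee_rot: [0.0, 0.981, 0.192, -0.0]
contact_force: [0.5, 0.1, -0.1]
width: 0.0848
gripper_force: 0.0invalid input
invalid input
```

```bash
python3 -m pendant '[{"rz":-6.7,"hand":0.085}]'; python3 -m pendant '[{"dx":0,"dy":0,"dz":0,"rx":0,"ry":0,"rz":-6.7}]'
```

```text
invalid input
invalid input
```

```bash
python3 -m pendant '[{"dx":0,"dy":0,"dz":0,"rx":0,"ry":0,"rz":-6.73,"hand":0.085},{"dx":0,"dy":0,"dz":0,"rx":0,"ry":0,"rz":-6.73,"hand":0.085},{"dx":0,"dy":0,"dz":0,"rx":0,"ry":0,"rz":-6.73,"hand":0.085},{"dx":0,"dy":0,"dz":0,"rx":0,"ry":0,"rz":-6.73,"hand":0.085},{"dx":0,"dy":0,"dz":0,"rx":0,"ry":0,"rz":-6.73,"hand":0.085},{"dx":0,"dy":0,"dz":0,"rx":0,"ry":0,"rz":-6.73,"hand":0.085},{"dx":0,"dy":0,"dz":0,"rx":0,"ry":0,"rz":-6.73,"hand":0.085},{"dx":0,"dy":0,"dz":0,"rx":0,"ry":0,"rz":-6.73,"hand":0.085},{"dx":0,"dy":0,"dz":0,"rx":0,"ry":0,"rz":-6.73,"hand":0.085},{"dx":0,"dy":0,"dz":0,"rx":0,"ry":0,"rz":-6.73,"hand":0.085}]' 
python3 -m pendant '[{"dx":0.0314,"dy":0.0211,"dz":0,"rx":0,"ry":0,"rz":0,"hand":0.085},{"dx":0.0314,"dy":0.0211,"dz":0,"rx":0,"ry":0,"rz":0,"hand":0.085},{"dx":0.0314,"dy":0.0211,"dz":0,"rx":0,"ry":0,"rz":0,"hand":0.085},{"dx":0.0314,"dy":0.0211,"dz":0,"rx":0,"ry":0,"rz":0,"hand":0.085},{"dx":0.0314,"dy":0.0211,"dz":0,"rx":0,"ry":0,"rz":0,"hand":0.085},{"dx":0.0314,"dy":0.0211,"dz":0,"rx":0,"ry":0,"rz":0,"hand":0.085},{"dx":0.0314,"dy":0.0211,"dz":0,"rx":0,"ry":0,"rz":0,"hand":0.085},{"dx":0.0314,"dy":0.0211,"dz":0,"rx":0,"ry":0,"rz":0,"hand":0.085},{"dx":0.0314,"dy":0.0211,"dz":0,"rx":0,"ry":0,"rz":0,"hand":0.085}]'
```

```text
clock: 1.42
position: [0.1522, -0.5546, 0.2314]
ee_rot: [0.0, 0.709, 0.705, -0.0]
contact_force: [-0.0, 0.7, -0.6]
width: 0.0851
gripper_force: 0.0
clock: 2.17
position: [0.346, -0.2725, 0.2316]
ee_rot: [0.0, 0.711, 0.703, 0.0]
contact_force: [1.0, -1.0, -0.2]
width: 0.0851
gripper_force: 0.0
```

```bash
python3 -m pendant '[{"dx":0.0314,"dy":0.0211,"dz":0,"rx":0,"ry":0,"rz":0,"hand":0.085},{"dx":0.0314,"dy":0.0211,"dz":0,"rx":0,"ry":0,"rz":0,"hand":0.085},{"dx":0.0314,"dy":0.0211,"dz":0,"rx":0,"ry":0,"rz":0,"hand":0.085},{"dx":0.0314,"dy":0.0211,"dz":0,"rx":0,"ry":0,"rz":0,"hand":0.085},{"dx":0.0314,"dy":0.0211,"dz":0,"rx":0,"ry":0,"rz":0,"hand":0.085},{"dx":0.0314,"dy":0.0211,"dz":0,"rx":0,"ry":0,"rz":0,"hand":0.085},{"dx":0.0314,"dy":0.0211,"dz":0,"rx":0,"ry":0,"rz":0,"hand":0.085},{"dx":0.0314,"dy":0.0211,"dz":0,"rx":0,"ry":0,"rz":0,"hand":0.085},{"dx":0.0314,"dy":0.0211,"dz":0,"rx":0,"ry":0,"rz":0,"hand":0.085},{"dx":0,"dy":0,"dz":0,"rx":0,"ry":0,"rz":0,"hand":0.085}]'; python3 -c "
from h import *
print(np.degrees(manip.get_state()['qpos']).round(1))"
```

```text
clock: 3.0
position: [0.5421, 0.0117, 0.2312]
ee_rot: [-0.0, 0.709, 0.705, 0.003]
contact_force: [0.7, -0.0, -0.6]
width: 0.0851
gripper_force: 0.0
[-6.3 12.9 90.3  0.2 76.6 -6. ]
```

```bash
python3 -m pendant '[{"dx":0,"dy":0,"dz":0,"rx":0,"ry":0,"rz":0,"hand":0.085},{"dx":0,"dy":0,"dz":0,"rx":0,"ry":0,"rz":0,"hand":0.085}]'; python3 -m pendant '[{"dx":-0.002,"dy":0,"dz":0.012,"rx":0,"ry":0,"rz":0,"hand":0.07},{"dx":0,"dy":0,"dz":0.012,"rx":0,"ry":0,"rz":0,"hand":0.06},{"dx":0,"dy":0,"dz":0.012,"rx":0,"ry":0,"rz":0,"hand":0.05},{"dx":0,"dy":0,"dz":0.012,"rx":0,"ry":0,"rz":0,"hand":0.045},{"dx":0,"dy":0,"dz":0.012,"rx":0,"ry":0,"rz":0,"hand":0.045},{"dx":0,"dy":0,"dz":0.01,"rx":0,"ry":0,"rz":0,"hand":0.045},{"dx":0,"dy":0,"dz":0,"rx":0,"ry":0,"rz":0,"hand":0.045},{"dx":0,"dy":0,"dz":0,"rx":0,"ry":0,"rz":0,"hand":0.045}]'
python3 - <<'E'
from h import *
s=manip.get_image('side');a=s['frame'][140:230,270:390,::-1];cv2.imwrite('pics/side2.png',cv2.resize(a,None,fx=5,fy=5,interpolation=cv2.INTER_CUBIC))
E
```

```text
clock: 3.17
position: [0.5379, 0.0061, 0.2311]
ee_rot: [-0.0, 0.711, 0.703, -0.001]
contact_force: [0.4, -0.4, 0.7]
width: 0.0853
gripper_force: 0.0
clock: 3.83
position: [0.5377, 0.0034, 0.1611]
ee_rot: [-0.0, 0.712, 0.703, -0.0]
contact_force: [0.5, -0.3, 0.4]
width: 0.0446
gripper_force: 0.0
```

View pics/side2.png

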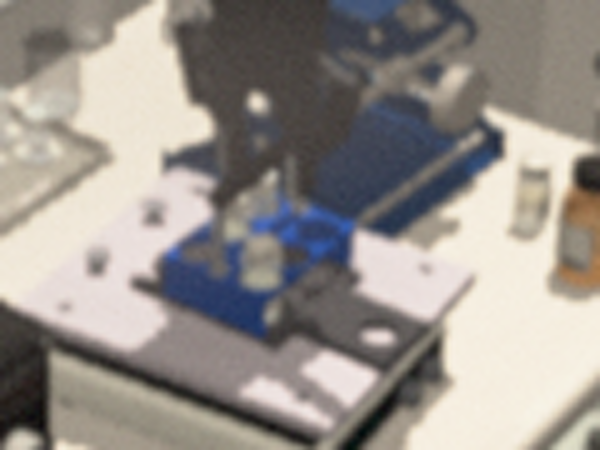

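The fingers straddle the black handle at about (245,180) px in the crop, clear of the vials and at the right height, so I'll close gently.

```bash
python3 -m pendant '[{"dx":0,"dy":0,"dz":0,"rx":0,"ry":0,"rz":0,"hand":0.03},{"dx":0,"dy":0,"dz":0,"rx":0,"ry":0,"rz":0,"hand":0.02},{"dx":0,"dy":0,"dz":0,"rx":0,"ry":0,"rz":0,"hand":0.014},{"dx":0,"dy":0,"dz":0,"rx":0,"ry":0,"rz":0,"hand":0.008},{"dx":0,"dy":0,"dz":0,"rx":0,"ry":0,"rz":0,"hand":0.008},{"dx":0,"dy":0,"dz":0,"rx":0,"ry":0,"rz":0,"hand":0.008},{"dx":0,"dy":0,"dz":0,"rx":0,"ry":0,"rz":0,"hand":0.008}]' 25
python3 - <<'E'
from m import *
f=[manip.get_image('top') for i in range(4)]; im=f[0]
g=cv2.cvtColor(np.mean([i['frame'] for i in f],0).astype(np.uint8),cv2.COLOR_RGB2GRAY)
p=dark(g,344.8,213.2,5,-1);print(p,onz(im,*p,.088)); print(manip.get_state()['contact_force'],manip.get_state()['moment'])
E
```

```text
clock: 4.47
position: [0.5392, 0.0042, 0.1621]
ee_rot: [0.001, 0.711, 0.703, 0.001]
contact_force: [0.3, -0.5, 4.6]
width: 0.0115
gripper_force: 26.5
(np.float64(344.55127353266886), np.float64(213.39623477297897)) [0.44516816 0.00849821 0.088     ]
[1.18695245 0.3574396  5.0683505 ] [-0.0443328  -0.04975606 -0.00227768]
```

```bash
python3 -m pendant '[{"dx":0,"dy":0,"dz":-0.0007,"rx":0,"ry":0,"rz":-1.8,"hand":0.008},{"dx":0,"dy":0,"dz":0,"rx":0,"ry":0,"rz":-1.8,"hand":0.008},{"dx":0,"dy":0,"dz":0,"rx":0,"ry":0,"rz":-1.7,"hand":0.008},{"dx":0.0009,"dy":0.004,"dz":0,"rx":0,"ry":0,"rz":0,"hand":0.008},{"dx":0.0009,"dy":0.004,"dz":0,"rx":0,"ry":0,"rz":0,"hand":0.008},{"dx":0.0009,"dy":0.004,"dz":0,"rx":0,"ry":0,"rz":0,"hand":0.008},{"dx":0.0009,"dy":0.004,"dz":0,"rx":0,"ry":0,"rz":0,"hand":0.008},{"dx":0.0009,"dy":0.004,"dz":0,"rx":0,"ry":0,"rz":0,"hand":0.008},{"dx":0.0009,"dy":0.004,"dz":0,"rx":0,"ry":0,"rz":0,"hand":0.008},{"dx":0,"dy":0,"dz":0,"rx":0,"ry":0,"rz":0,"hand":0.008},{"dx":0,"dy":0,"dz":0,"rx":0,"ry":0,"rz":0,"hand":0.008}]'
python3 - <<'E'
from m import *
f=[manip.get_image('top') for i in range(4)]; im=f[0]
F=np.mean([i['frame'] for i in f],0).astype(np.uint8);g=cv2.cvtColor(F,cv2.COLOR_RGB2GRAY)
p=dark(g,344.2,208,5,-1);p=dark(g,*p,5,-1);print(p,onz(im,*p,.088))
a=F[140:225,300:390,::-1];cv2.imwrite('pics/top3.png',cv2.resize(a,None,fx=7,fy=7,interpolation=cv2.INTER_CUBIC))
s=manip.get_image('side');a=s['frame'][155:225,270:370,::-1];cv2.imwrite('pics/side3.png',cv2.resize(a,None,fx=7,fy=7,interpolation=cv2.INTER_CUBIC))
E
```

```text
clock: 5.58
position: [0.5601, 0.0115, 0.162]
ee_rot: [-0.001, 0.678, 0.735, -0.002]
contact_force: [-3.9, -1.4, 5.5]
width: 0.0115
gripper_force: 26.6
(np.float64(345.1660151759025), np.float64(207.92182110830075)) [0.46428216 0.00676766 0.088     ]
```

View pics/side3.png

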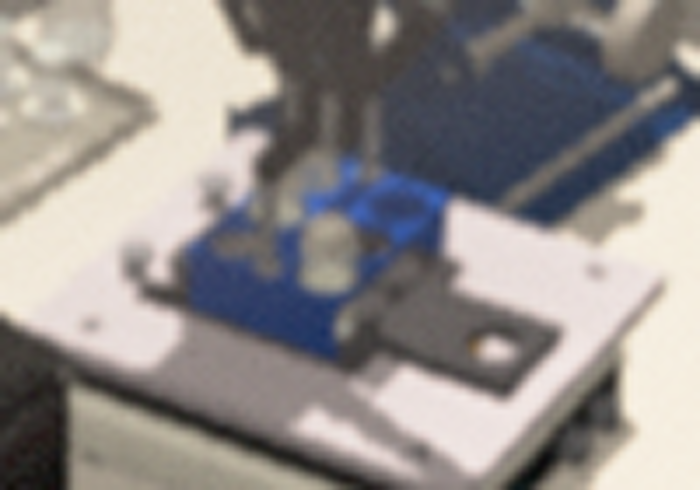

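The rack is aligned, with its plate just in front of the pins: the left slot finger is at (150,285) px in the crop and the left pin at (137,255). I'll keep pushing and watch the force.

```bash
python3 -m pendant '[{"dx":0,"dy":0.003,"dz":0,"rx":0,"ry":0,"rz":0,"hand":0.008},{"dx":0,"dy":0.003,"dz":0,"rx":0,"ry":0,"rz":0,"hand":0.008},{"dx":0,"dy":0,"dz":0,"rx":0,"ry":0,"rz":0,"hand":0.008}]';python3 -m pendant '[{"dx":0,"dy":0.003,"dz":0,"rx":0,"ry":0,"rz":0,"hand":0.008},{"dx":0,"dy":0,"dz":0,"rx":0,"ry":0,"rz":0,"hand":0.008}]';python3 -m pendant '[{"dx":0,"dy":0.003,"dz":0,"rx":0,"ry":0,"rz":0,"hand":0.008},{"dx":0,"dy":0,"dz":0,"rx":0,"ry":0,"rz":0,"hand":0.008}]'
```

```text
clock: 6.08
position: [0.5655, 0.0121, 0.1621]
ee_rot: [-0.002, 0.678, 0.735, -0.002]
contact_force: [-4.3, -0.7, 7.3]
width: 0.0113
gripper_force: 26.8
clock: 6.25
position: [0.5684, 0.0124, 0.1621]
ee_rot: [-0.002, 0.678, 0.735, -0.002]
contact_force: [-6.5, -0.9, 8.2]
width: 0.0113
gripper_force: 26.8
clock: 6.42
position: [0.5713, 0.0126, 0.162]
ee_rot: [-0.002, 0.678, 0.735, -0.002]
contact_force: [-5.4, -1.3, 5.6]
width: 0.012
gripper_force: 26.8
```

```bash
python3 -m pendant '[{"dx":0,"dy":0.003,"dz":0,"rx":0,"ry":0,"rz":0,"hand":0.008},{"dx":0,"dy":0,"dz":0,"rx":0,"ry":0,"rz":0,"hand":0.008}]';python3 -m pendant '[{"dx":0,"dy":0.003,"dz":0,"rx":0,"ry":0,"rz":0,"hand":0.008},{"dx":0,"dy":0,"dz":0,"rx":0,"ry":0,"rz":0,"hand":0.008}]';python3 -m pendant '[{"dx":0,"dy":0.002,"dz":0,"rx":0,"ry":0,"rz":0,"hand":0.008},{"dx":0,"dy":0,"dz":0,"rx":0,"ry":0,"rz":0,"hand":0.008}]'; python3 -m pendant '[{"dx":0,"dy":0.0015,"dz":0,"rx":0,"ry":0,"rz":0,"hand":0.008},{"dx":0,"dy":0,"dz":0,"rx":0,"ry":0,"rz":0,"hand":0.008}]'
python3 - <<'E'
from m import *
f=[manip.get_image('top') for i in range(4)]; im=f[0]
F=np.mean([i['frame'] for i in f],0).astype(np.uint8);g=cv2.cvtColor(F,cv2.COLOR_RGB2GRAY)
p=dark(g,345.1,204.5,5,-1);p=dark(g,*p,5,-1);print(p,onz(im,*p,.088))
E
```

```text
clock: 6.58
position: [0.5743, 0.0129, 0.1621]
ee_rot: [-0.002, 0.678, 0.735, -0.002]
contact_force: [-4.9, -0.6, 6.1]
width: 0.0115
gripper_force: 26.8
clock: 6.75
position: [0.5763, 0.013, 0.1622]
ee_rot: [-0.003, 0.678, 0.735, -0.003]
contact_force: [-7.0, -0.2, 9.2]
width: 0.0119
gripper_force: 27.0
clock: 6.92
position: [0.5767, 0.0131, 0.1625]
ee_rot: [-0.004, 0.678, 0.735, -0.004]
contact_force: [-10.6, -1.3, 13.2]
width: 0.0111
gripper_force: 27.5
clock: 7.08
position: [0.5771, 0.0131, 0.1627]
ee_rot: [-0.004, 0.678, 0.735, -0.005]
contact_force: [-12.8, -1.7, 15.7]
width: 0.0113
gripper_force: 27.9
(np.float64(345.0637947269303), np.float64(208.50988700564972)) [0.46222446 0.00707962 0.088     ]
```

```bash
python3 -m pendant '[{"dx":0,"dy":-0.003,"dz":-0.001,"rx":0,"ry":0,"rz":0,"hand":0.008},{"dx":0,"dy":0,"dz":0,"rx":0,"ry":0,"rz":0,"hand":0.008}]'
python3 - <<'E'
from m import *
f=[manip.get_image('top') for i in range(4)]; im=f[0]
F=np.mean([i['frame'] for i in f],0).astype(np.uint8)
a=F[145:225,300:390,::-1];
s=manip.get_image('side');b=s['frame'][160:220,275:365,::-1]
c=[cv2.resize(k,None,fx=5.5,fy=5.5,interpolation=cv2.INTER_CUBIC) for k in(a,b)]
c=[np.vstack([k,np.zeros((440-k.shape[0],k.shape[1],3),np.uint8)])[:,:400+0] if 0 else k for k in c]
cv2.imwrite('pics/c4.png',cv2.resize(np.vstack([c[0],c[1]]),None,fx=.77,fy=.77))
E
```

```text
clock: 7.45
position: [0.5767, 0.0131, 0.1625]
ee_rot: [-0.002, 0.678, 0.735, -0.003]
contact_force: [-7.0, -1.4, 6.6]
width: 0.0114
gripper_force: 26.6
```

View pics/c4.png

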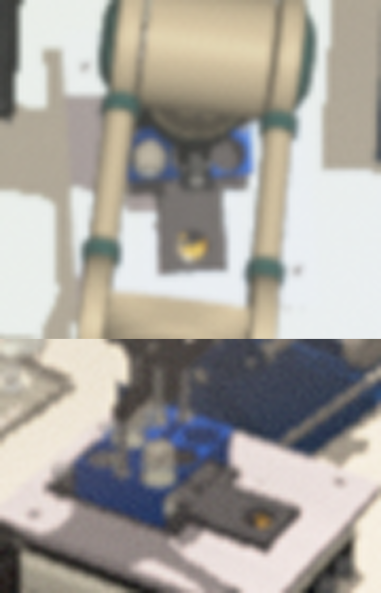

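The hole now shows the orange socket off-centre at about (192,247) in the crop. The rack is roughly 8 mm short, with the pins catching in the flared mouths and pushing it to the right. I'll shift it slightly right, ease the vertical load, and read the moment.

```bash
python3 -c "
from h import *
s=manip.get_state();print(s['contact_force'],s['moment'])"
python3 -m pendant '[{"dx":-0.001,"dy":0,"dz":-0.001,"rx":0,"ry":0,"rz":0,"hand":0.008},{"dx":-0.001,"dy":0,"dz":0,"rx":0,"ry":0,"rz":0,"hand":0.008},{"dx":0,"dy":0.002,"dz":0,"rx":0,"ry":0,"rz":0,"hand":0.008},{"dx":0,"dy":0,"dz":0,"rx":0,"ry":0,"rz":0,"hand":0.008}]'; python3 -c "
from h import *
s=manip.get_state();print(s['contact_force'],s['moment'])"
```

```text
[-6.83020132 -0.71496987  6.83209937] [-0.13884905  1.17046042 -0.00473078]
clock: 8.03
position: [0.583, 0.0113, 0.163]
ee_rot: [-0.0, 0.678, 0.735, -0.0]
contact_force: [-0.3, -1.0, -4.4]
width: 0.0115
gripper_force: 25.3
[-0.33771345 -0.95064249 -4.43124158] [ 0.04274815 -0.03438489 -0.05568672]
```

```bash
python3 -m pendant '[{"dx":0,"dy":0.001,"dz":0.0005,"rx":0,"ry":0,"rz":0,"hand":0.008},{"dx":0,"dy":0,"dz":0,"rx":0,"ry":0,"rz":0,"hand":0.008}]';python3 -m pendant '[{"dx":0,"dy":0.001,"dz":0,"rx":0,"ry":0,"rz":0,"hand":0.008},{"dx":0,"dy":0,"dz":0,"rx":0,"ry":0,"rz":0,"hand":0.008}]'; python3 -m pendant '[{"dx":0,"dy":0.001,"dz":0,"rx":0,"ry":0,"rz":0,"hand":0.008},{"dx":0,"dy":0,"dz":0,"rx":0,"ry":0,"rz":0,"hand":0.008}]'; python3 -m pendant '[{"dx":0,"dy":0.001,"dz":0,"rx":0,"ry":0,"rz":0,"hand":0.008},{"dx":0,"dy":0,"dz":0,"rx":0,"ry":0,"rz":0,"hand":0.008}]'
```

```text
clock: 8.2
position: [0.5837, 0.0114, 0.1629]
ee_rot: [-0.0, 0.678, 0.735, -0.0]
contact_force: [-0.4, 0.1, -3.3]
width: 0.0116
gripper_force: 25.3
clock: 8.37
position: [0.5843, 0.0115, 0.1632]
ee_rot: [-0.0, 0.678, 0.735, -0.0]
contact_force: [-0.4, 0.2, -4.2]
width: 0.0115
gripper_force: 25.2
clock: 8.53
position: [0.5848, 0.0115, 0.1633]
ee_rot: [-0.001, 0.678, 0.735, -0.001]
contact_force: [-1.2, 0.2, -4.3]
width: 0.0117
gripper_force: 25.3
clock: 8.7
position: [0.5854, 0.0116, 0.1633]
ee_rot: [-0.001, 0.678, 0.735, -0.001]
contact_force: [-4.1, -0.4, -2.7]
width: 0.0112
gripper_force: 25.6
```

```bash
python3 -m pendant '[{"dx":0,"dy":0.001,"dz":0.001,"rx":0,"ry":0,"rz":0,"hand":0.008},{"dx":0,"dy":0,"dz":0,"rx":0,"ry":0,"rz":0,"hand":0.008}]';python3 -m pendant '[{"dx":0,"dy":0.001,"dz":0,"rx":0,"ry":0,"rz":0,"hand":0.008},{"dx":0,"dy":0,"dz":0,"rx":0,"ry":0,"rz":0,"hand":0.008}]'; python3 -c "
from h import *
s=manip.get_state();print(s['contact_force'],s['moment'])
f=[manip.get_image('top') for i in range(4)]
F=np.mean([i['frame'] for i in f],0).astype(np.uint8)
hsv=cv2.cvtColor(F,cv2.COLOR_RGB2HSV)
print(F[192:208,338:352].max(2)); print((F[192:208,338:352,0].astype(int)-F[192:208,338:352,2]))
"
```

```text
clock: 8.87
position: [0.5853, 0.0116, 0.1629]
ee_rot: [-0.001, 0.678, 0.735, -0.002]
contact_force: [-6.2, 0.1, 3.3]
width: 0.0116
gripper_force: 26.2
clock: 9.03
position: [0.5856, 0.0116, 0.1631]
ee_rot: [-0.002, 0.678, 0.735, -0.002]
contact_force: [-8.2, -0.3, 3.4]
width: 0.0118
gripper_force: 26.5
[-8.2126446  -0.30874221  3.42903663] [-0.12629668  1.58774072  0.09551375]
[[124 120 118 120 120 120 121 120 121 121 121 121 119 123]
 [125 120 119 119 118 119 121 121 120 122 122 121 121 123]
 [128 120 121 119 118 121 120 120 120 120 120 120 121 122]
 [129 119 120 119 121 120 121 120 118 120 120 121 119 122]
 [131 120 120 120 121 123 131 135 127 122 121 120 121 121]
 [132 120 118 121 126 143 168 175 153 139 127 122 121 120]
 [133 119 119 123 143 178 195 185 160 147 138 124 119 122]
 [135 118 121 130 161 194 182 153 133 131 135 129 121 122]
 [144 120 121 134 167 183 152 124 115 116 131 128 121 121]
 [151 119 121 128 145 152 135 125 125 135 146 127 120 121]
 [152 121 120 120 125 131 141 145 158 162 154 128 119 121]
 [146 122 120 119 120 129 154 170 181 161 138 122 120 122]
 [138 122 1
[... 470 characters left out ...]
7   7   6   8  11  20  29  22  14  10   7   5   7]
 [  8   7   6   8  15  36  64  76  60  41  22  11   8   6]
 [  9   7   7  12  34  75  95  92  71  53  32  15   7   7]
 [  5   6   9  19  56  92  84  59  43  36  29  21   9   7]
 [  2   6   8  23  60  78  46  19  16  22  33  27  11   7]
 [ -1   6   9  17  36  42  23  13  21  43  57  33  11   7]
 [  0   6   7   9  14  22  29  37  58  71  64  28  10   8]
 [  4   7   7   7  10  22  46  66  81  65  40  15   8   8]
 [  6   7   6   7   7  15  33  49  53  33  15   9   7   7]
 [  7   7   7   7   7   8  15  18  17  11   8   7   6   7]
 [  4   6   1   1  -1  -1  -1   0   0   0   0   2   1   1]
 [ -2  -1  -8 -10 -10 -11 -11 -12 -11 -12 -10  -8  -9 -10]]
```

```bash
python3 -m pendant '[{"dx":0,"dy":-0.0015,"dz":0,"rx":0,"ry":0,"rz":0,"hand":0.008},{"dx":0,"dy":-0.0005,"dz":0,"rx":0,"ry":0,"rz":0,"hand":0.008},{"dx":0,"dy":0,"dz":0,"rx":0,"ry":0,"rz":0,"hand":0.008}]';python3 -m pendant '[{"dx":0,"dy":0,"dz":0,"rx":0,"ry":0,"rz":0,"hand":0.02},{"dx":0,"dy":0,"dz":0,"rx":0,"ry":0,"rz":0,"hand":0.03},{"dx":0,"dy":0,"dz":0,"rx":0,"ry":0,"rz":0,"hand":0.04},{"dx":0,"dy":0,"dz":0,"rx":0,"ry":0,"rz":0,"hand":0.05},{"dx":0,"dy":0,"dz":-0.015,"rx":0,"ry":0,"rz":0,"hand":0.05},{"dx":0,"dy":0,"dz":-0.03,"rx":0,"ry":0,"rz":0,"hand":0.05},{"dx":0,"dy":0,"dz":-0.03,"rx":0,"ry":0,"rz":0,"hand":0.05}]'
```

```text
clock: 9.48
position: [0.5852, 0.0116, 0.1628]
ee_rot: [-0.001, 0.678, 0.735, -0.001]
contact_force: [-5.9, -0.7, 1.3]
width: 0.0114
gripper_force: 26.1
clock: 10.07
position: [0.5863, 0.0117, 0.2374]
ee_rot: [-0.001, 0.678, 0.735, -0.0]
contact_force: [0.3, 0.1, 0.7]
width: 0.0499
gripper_force: 0.0
```

```bash
cat > wing.py <<'E'
from m import *
def wing(z=.079,box=(245,205,268,226),n=6):
    f=[manip.get_image('top') for i in range(n)]; im=f[0]
    F=np.mean([i['frame'] for i in f],0); w=F[...,0]-np.maximum(F[...,1],F[...,2]); x0,y0,x1,y1=box
    w=np.clip(w[y0:y1,x0:x1]-25,0,None); yy,xx=np.mgrid[y0:y1,x0:x1]
    c=np.array([(w*xx).sum(),(w*yy).sum()])/w.sum(); d=np.stack([xx-c[0],yy-c[1]],-1)
    C=np.einsum('ij,ijk,ijl->kl',w,d,d)/w.sum(); ev,E=np.linalg.eigh(C); l=E[:,1]
    a=onz(im,*c,z); b=onz(im,*(c+5*l),z)
    return a,np.degrees(np.arctan2(b[1]-a[1],b[0]-a[0])),np.sqrt(12*ev),c
if __name__=='__main__': print(wing())
E
python3 wing.py; python3 -m pendant '[{"dx":0,"dy":0,"dz":0,"rx":0,"ry":0,"rz":-7,"hand":0.05},{"dx":0,"dy":0,"dz":0,"rx":0,"ry":0,"rz":-7,"hand":0.05},{"dx":0,"dy":0,"dz":0,"rx":0,"ry":0,"rz":-7,"hand":0.05},{"dx":0,"dy":0,"dz":0,"rx":0,"ry":0,"rz":-7,"hand":0.05},{"dx":0,"dy":0,"dz":0,"rx":0,"ry":0,"rz":-7,"hand":0.05},{"dx":0,"dy":0,"dz":0,"rx":0,"ry":0,"rz":-7,"hand":0.05},{"dx":0,"dy":0,"dz":0,"rx":0,"ry":0,"rz":-7,"hand":0.05},{"dx":0,"dy":0,"dz":0,"rx":0,"ry":0,"rz":-7,"hand":0.05}]'
```

```text
(array([0.43106333, 0.31762409, 0.079     ]), np.float64(151.96983875751124), array([ 3.79400743, 10.03200947]), array([256.27114407, 215.33988834]))
clock: 11.03
position: [0.5857, 0.0116, 0.2357]
ee_rot: [-0.002, 0.25, 0.968, -0.0]
contact_force: [-1.1, -0.2, -0.0]
width: 0.0499
gripper_force: 0.0
```

```bash
python3 -m pendant '[{"dx":0.0314,"dy":0.0218,"dz":0,"rx":0,"ry":0,"rz":0,"hand":0.05},{"dx":0.0314,"dy":0.0218,"dz":0,"rx":0,"ry":0,"rz":0,"hand":0.05},{"dx":0.0314,"dy":0.0218,"dz":0,"rx":0,"ry":0,"rz":0,"hand":0.05},{"dx":0.0314,"dy":0.0218,"dz":0,"rx":0,"ry":0,"rz":0,"hand":0.05},{"dx":0.0314,"dy":0.0218,"dz":0,"rx":0,"ry":0,"rz":0,"hand":0.05},{"dx":0.0314,"dy":0.0218,"dz":0,"rx":0,"ry":0,"rz":0,"hand":0.05},{"dx":0.0314,"dy":0.0218,"dz":0,"rx":0,"ry":0,"rz":0,"hand":0.05},{"dx":0.0314,"dy":0.0218,"dz":0,"rx":0,"ry":0,"rz":0,"hand":0.05},{"dx":0.0314,"dy":0.0218,"dz":0,"rx":0,"ry":0,"rz":0,"hand":0.05},{"dx":0,"dy":0,"dz":0,"rx":0,"ry":0,"rz":0,"hand":0.05},{"dx":0,"dy":0,"dz":0,"rx":0,"ry":0,"rz":0,"hand":0.05},{"dx":0,"dy":0,"dz":0,"rx":0,"ry":0,"rz":0,"hand":0.05}]'
python3 - <<'E'
from m import *
print(np.degrees(manip.get_state()['qpos']).round(1), manip.get_state()['position'])
f=[manip.get_image('top') for i in range(10)]; im=f[0]
F=np.mean([i['frame'] for i in f],0);g=F.mean(2)
P=[]
for n,(u,v),z,r in [('d1',(319.6,160.2),.08,3),('d2',(365.9,157.6),.08,3),('d3',(322.4,211.2),.08,3),('d4',(369.8,208.4),.08,3)]:
    p=dark(g,u,v,r); P.append(onz(im,*p,z)); print(n,np.round(P[-1],4))
P=np.array(P);c=P.mean(0);v=(P[0]+P[1]-P[2]-P[3]);w=(P[0]+P[2]-P[1]-P[3]);print(c,np.degrees(np.arctan2(v[1],v[0])),np.degrees(np.arctan2(-w[0],w[1])))
np.set_printoptions(linewidth=200)
print(g[184:190,340:350].astype(int)[0]); print(g[194:208,338:353].astype(int))
w=F[...,0]-F[...,2]; w=np.clip(w-12,0,None); w=w[194:206,339:352]; yy,xx=np.mgrid[194:206,339:352]
print('orange c',(w*xx).sum()/w.sum(),(w*yy).sum()/w.sum())
cv2.imwrite('pics/hole.png',cv2.resize(F[180:215,325:370,::-1].astype(np.uint8),None,fx=14,fy=14,interpolation=cv2.INTER_CUBIC))
E
```

```text
clock: 12.03
position: [0.4359, 0.3207, 0.2363]
ee_rot: [-0.0, 0.253, 0.967, -0.001]
contact_force: [-0.2, 0.3, -0.6]
width: 0.0503
gripper_force: 0.0
[ 29.   12.8  89.7  -0.1  77.6 -31.7] [0.43593666 0.32065205 0.2362857 ]
d1 [0.6307 0.1003 0.08  ]
d2 [ 0.6437 -0.0628  0.08  ]
d3 [0.4515 0.0857 0.08  ]
d4 [ 0.4652 -0.0795  0.08  ]
[0.54778188 0.01092084 0.08      ] 4.993529166261152 4.660371801595168
[126 127 128 125 115 109 108 114 117 121]
[[127 120 120 120 119 120 120 120 121 123 122 120 121 124 139]
 [128 120 120 120 119 121 121 121 120 121 122 121 121 123 138]
 [129 120 119 120 119 121 126 128 124 120 120 120 121 123 134]
 [132 120 119 120 122 130 144 148 133 124 120 119 121 123 132]
 [145 121 120 121 130 150 157 150 134 127 124 120 121 122 130]
 [155 122 120 125 140 157 149 130 120 119 125 122 121 121 131]
 [156 122 121 128 143 151 136 119 111 110 120 118 121 123 130]
 [156 121 121 124 133 137 128 122 119 119 124 117 119 122 128]
 [155 122 121 121 122 128 133 135 136 133 129 121 120 121 128]
 [151 124 120 120 121 129 143 148 149 136 127 123 121 121 126]
 [155 124 120 121 121 126 136 139 141 129 122 122 122 121 125]
 [164 126 121 123 122 123 126 126 127 126 123 124 125 127 130]
 [170 136 136 141 148 150 149 150 153 154 151 153 157 158 160]
 [189 173 183 194 208 212 212 212 214 214 213 213 215 216 217]]
orange c 345.08800137323334 200.15477484694168
```

View pics/hole.png

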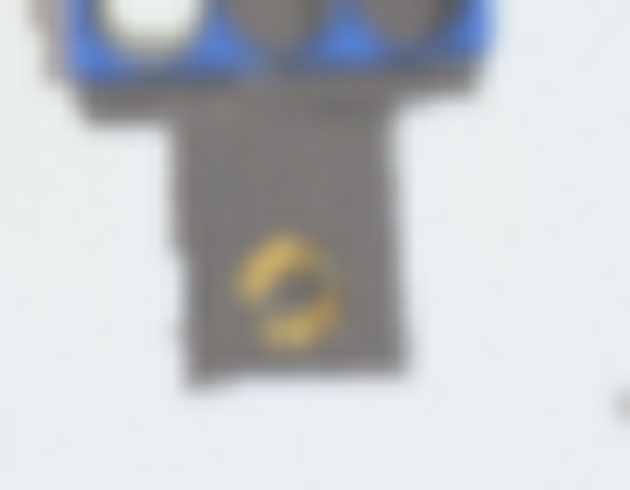

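In the enlarged hole, the yellow cover ring is centred at about (290,292) and concentric with the tab hole, so the rack is home. Gaps in the ring at lower left and upper right suggest the slot lies about 30° counter-clockwise of the shaker's y. Next I'll descend on the wing.

```bash
python3 -m pendant '[{"dx":0,"dy":0,"dz":0.025,"rx":0,"ry":0,"rz":0,"hand":0.05},{"dx":0,"dy":0,"dz":0.025,"rx":0,"ry":0,"rz":0,"hand":0.05},{"dx":0,"dy":0,"dz":0.025,"rx":0,"ry":0,"rz":0,"hand":0.05},{"dx":0,"dy":0,"dz":0.025,"rx":0,"ry":0,"rz":0,"hand":0.05},{"dx":0,"dy":0,"dz":0.025,"rx":0,"ry":0,"rz":0,"hand":0.05},{"dx":0,"dy":0,"dz":0,"rx":0,"ry":0,"rz":0,"hand":0.05},{"dx":0,"dy":0,"dz":0,"rx":0,"ry":0,"rz":0,"hand":0.05},{"dx":0,"dy":0,"dz":0,"rx":0,"ry":0,"rz":0,"hand":0.05}]'
python3 - <<'E'
from m import *
im=manip.get_image('top'); print(onz(im,345.2,200.35,.088),onz(im,345.7,200.1,.076))
E
```

```text
clock: 13.2
position: [0.4373, 0.3216, 0.1137]
ee_rot: [0.001, 0.253, 0.967, 0.001]
contact_force: [0.2, 0.5, 0.3]
width: 0.05
gripper_force: 0.0
[0.49069974 0.00721388 0.088     ] [0.49230702 0.00510519 0.076     ]
```

```bash
python3 -m pendant '[{"dx":0.0042,"dy":-0.0055,"dz":0,"rx":0,"ry":0,"rz":-1.0,"hand":0.05},{"dx":0,"dy":0,"dz":0.015,"rx":0,"ry":0,"rz":0,"hand":0.05},{"dx":0,"dy":0,"dz":0.015,"rx":0,"ry":0,"rz":0,"hand":0.05},{"dx":0,"dy":0,"dz":0.012,"rx":0,"ry":0,"rz":0,"hand":0.045},{"dx":0,"dy":0,"dz":0.01,"rx":0,"ry":0,"rz":0,"hand":0.045},{"dx":0,"dy":0,"dz":0.0095,"rx":0,"ry":0,"rz":0,"hand":0.045},{"dx":0,"dy":0,"dz":0,"rx":0,"ry":0,"rz":0,"hand":0.045},{"dx":0,"dy":0,"dz":0,"rx":0,"ry":0,"rz":0,"hand":0.045}]'
```

```text
clock: 13.92
position: [0.4299, 0.3184, 0.051]
ee_rot: [-0.0, 0.245, 0.97, -0.0]
contact_force: [1.5, 0.3, -0.3]
width: 0.0449
gripper_force: 0.0
```

```bash
python3 -m pendant '[{"dx":0,"dy":0,"dz":0,"rx":0,"ry":0,"rz":0,"hand":0.035},{"dx":0,"dy":0,"dz":0,"rx":0,"ry":0,"rz":0,"hand":0.025},{"dx":0,"dy":0,"dz":0,"rx":0,"ry":0,"rz":0,"hand":0.018},{"dx":0,"dy":0,"dz":0,"rx":0,"ry":0,"rz":0,"hand":0.01},{"dx":0,"dy":0,"dz":0,"rx":0,"ry":0,"rz":0,"hand":0.01},{"dx":0,"dy":0,"dz":0,"rx":0,"ry":0,"rz":0,"hand":0.01},{"dx":0,"dy":0,"dz":0,"rx":0,"ry":0,"rz":0,"hand":0.01}]' 40; python3 -m pendant '[{"dx":0,"dy":0,"dz":-0.01,"rx":0,"ry":0,"rz":0,"hand":0.01},{"dx":0,"dy":0,"dz":-0.01,"rx":0,"ry":0,"rz":0,"hand":0.01},{"dx":0,"dy":0,"dz":-0.01,"rx":0,"ry":0,"rz":0,"hand":0.01},{"dx":0,"dy":0,"dz":0,"rx":0,"ry":0,"rz":0,"hand":0.01}]'
```

```text
clock: 14.5
position: [0.4303, 0.3185, 0.0516]
ee_rot: [0.0, 0.245, 0.97, 0.0]
contact_force: [-1.7, -1.2, 6.1]
width: 0.0134
gripper_force: 39.9
clock: 14.83
position: [0.4315, 0.3193, 0.0834]
ee_rot: [0.002, 0.245, 0.97, 0.002]
contact_force: [1.0, 0.7, 0.3]
width: 0.0137
gripper_force: 39.1
```

```bash
python3 -m pendant '[{"dx":0,"dy":0,"dz":-0.027,"rx":0,"ry":0,"rz":0,"hand":0.01},{"dx":0,"dy":0,"dz":-0.027,"rx":0,"ry":0,"rz":0,"hand":0.01},{"dx":0,"dy":0,"dz":-0.027,"rx":0,"ry":0,"rz":0,"hand":0.01},{"dx":0,"dy":0,"dz":0,"rx":0,"ry":0,"rz":4.9,"hand":0.01},{"dx":0,"dy":0,"dz":0,"rx":0,"ry":0,"rz":4.9,"hand":0.01},{"dx":0,"dy":0,"dz":0,"rx":0,"ry":0,"rz":4.8,"hand":0.01},{"dx":0,"dy":0,"dz":0,"rx":0,"ry":0,"rz":0,"hand":0.01}]' 50; python3 -m pendant '[{"dx":-0.0257,"dy":-0.0188,"dz":0,"rx":0,"ry":0,"rz":0,"hand":0.01},{"dx":-0.0257,"dy":-0.0188,"dz":0,"rx":0,"ry":0,"rz":0,"hand":0.01},{"dx":-0.0257,"dy":-0.0188,"dz":0,"rx":0,"ry":0,"rz":0,"hand":0.01},{"dx":-0.0257,"dy":-0.0188,"dz":0,"rx":0,"ry":0,"rz":0,"hand":0.01},{"dx":-0.0257,"dy":-0.0188,"dz":0,"rx":0,"ry":0,"rz":0,"hand":0.01},{"dx":-0.0257,"dy":-0.0188,"dz":0,"rx":0,"ry":0,"rz":0,"hand":0.01},{"dx":-0.0257,"dy":-0.0188,"dz":0,"rx":0,"ry":0,"rz":0,"hand":0.01},{"dx":-0.0257,"dy":-0.0188,"dz":0,"rx":0,"ry":0,"rz":0,"hand":0.01},{"dx":-0.0257,"dy":-0.0188,"dz":0,"rx":0,"ry":0,"rz":0,"hand":0.01},{"dx":-0.0257,"dy":-0.0188,"dz":0,"rx":0,"ry":0,"rz":0,"hand":0.01},{"dx":0,"dy":0,"dz":0,"rx":0,"ry":0,"rz":0,"hand":0.01},{"dx":0,"dy":0,"dz":0,"rx":0,"ry":0,"rz":0,"hand":0.01}]'
python3 - <<'E'
from m import *
f=[manip.get_image('side') for i in range(6)]; im=f[0]; F=np.mean([i['frame'] for i in f],0)
s=manip.get_state(); T=s['position'];Rm=rot(s['ee_rot']).as_matrix();print(T.round(4),s['ee_rot'].round(4),np.degrees(s['qpos']).round(1))
zs=T[2]-.0096
for e in(-.003,0,.003):
    c=T+Rm[:,0]*e
    print(e,'wing ends',[np.round(proj(im,[*(c+Rm[:,0]*k)[:2],zs+.026]),1) for k in(-.019,.019)],'flange',np.round(proj(im,[c[0],c[1],zs+.002]),1),'tip',np.round(proj(im,[c[0],c[1],zs-.031]),1),'lugs',[np.round(proj(im,[*(c+Rm[:,0]*k)[:2],zs-.0195]),1) for k in(-.011,.011)])
u,v=map(int,proj(im,[*T[:2],zs])); print(u,v)
cv2.imwrite('pics/s5.png',cv2.resize(F[v-25:v+30,u-32:u+32,::-1].astype(np.uint8),None,fx=10,fy=10,interpolation=cv2.INTER_CUBIC))
E
```

```text
clock: 15.42
position: [0.4299, 0.3184, 0.1623]
ee_rot: [0.0, 0.367, 0.93, 0.0]
contact_force: [2.0, -0.4, -0.5]
width: 0.0133
gripper_force: 52.2
clock: 16.42
position: [0.4901, 0.0043, 0.1619]
ee_rot: [-0.0, 0.367, 0.93, 0.0]
contact_force: [-1.1, 0.6, -1.0]
width: 0.0133
gripper_force: 52.2
[0.4896 0.0068 0.162 ] [-1.000e-04  3.651e-01  9.310e-01  1.000e-04] [ -7.4  11.5 102.7   0.   65.9 -54.5]
-0.003 wing ends [array([333.4, 174.5]), array([336.1, 181. ])] flange [334.5 184. ] tip [334.1 192.5] lugs [array([333.5, 187.6]), array([335. , 191.5])]
0 wing ends [array([333.7, 175. ]), array([336.3, 181.5])] flange [334.7 184.5] tip [334.4 193. ] lugs [array([333.7, 188.1]), array([335.2, 192. ])]
0.003 wing ends [array([333.9, 175.5]), array([336.5, 182. ])] flange [334.9 185. ] tip [334.6 193.5] lugs [array([333.9, 188.7]), array([335.4, 192.5])]
334 185
```

View pics/s5.png

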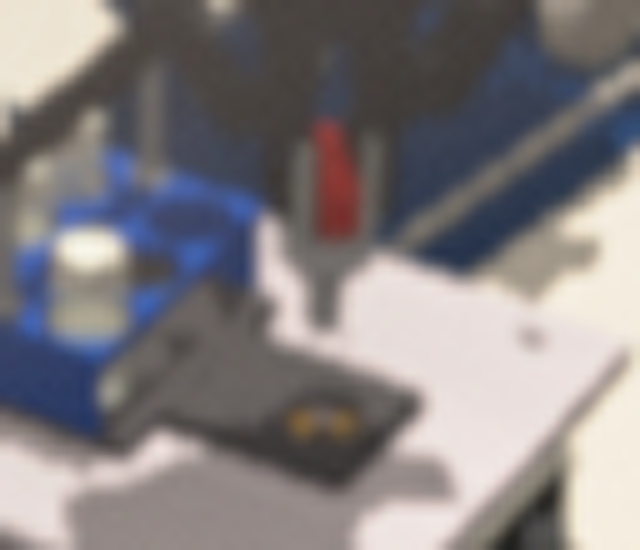

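The side view shows the red wing in the grip and the shank tip at about (322,325), straight above the tab hole at about (323,420). I'll lower it and watch the force.

```bash
python3 -m pendant '[{"dx":0,"dy":0,"dz":0.01,"rx":0,"ry":0,"rz":0,"hand":0.01},{"dx":0,"dy":0,"dz":0.01,"rx":0,"ry":0,"rz":0,"hand":0.01},{"dx":0,"dy":0,"dz":0.01,"rx":0,"ry":0,"rz":0,"hand":0.01},{"dx":0,"dy":0,"dz":0.01,"rx":0,"ry":0,"rz":0,"hand":0.01},{"dx":0,"dy":0,"dz":0,"rx":0,"ry":0,"rz":0,"hand":0.01},{"dx":0,"dy":0,"dz":0,"rx":0,"ry":0,"rz":0,"hand":0.01}]'; python3 -m pendant '[{"dx":0,"dy":0,"dz":0.003,"rx":0,"ry":0,"rz":0,"hand":0.01},{"dx":0,"dy":0,"dz":0,"rx":0,"ry":0,"rz":0,"hand":0.01}]';  python3 -m pendant '[{"dx":0,"dy":0,"dz":0.002,"rx":0,"ry":0,"rz":0,"hand":0.01},{"dx":0,"dy":0,"dz":0,"rx":0,"ry":0,"rz":0,"hand":0.01}]'
```

```text
clock: 17.22
position: [0.4892, 0.0058, 0.1208]
ee_rot: [-0.001, 0.366, 0.931, -0.0]
contact_force: [-0.1, -0.9, 0.2]
width: 0.0129
gripper_force: 52.2
clock: 17.38
position: [0.49, 0.0056, 0.1188]
ee_rot: [-0.0, 0.366, 0.931, -0.0]
contact_force: [0.5, -0.0, -0.3]
width: 0.0135
gripper_force: 52.2
clock: 17.55
position: [0.49, 0.0056, 0.117]
ee_rot: [0.0, 0.366, 0.931, -0.0]
contact_force: [0.1, 0.4, -0.7]
width: 0.0131
gripper_force: 52.2
```

```bash
python3 -m pendant '[{"dx":0.0006,"dy":0.0008,"dz":0.0015,"rx":0,"ry":0,"rz":0,"hand":0.01},{"dx":0,"dy":0,"dz":0,"rx":0,"ry":0,"rz":0,"hand":0.01}]';  python3 -m pendant '[{"dx":0,"dy":0,"dz":0.002,"rx":0,"ry":0,"rz":0,"hand":0.01},{"dx":0,"dy":0,"dz":0,"rx":0,"ry":0,"rz":0,"hand":0.01}]'; python3 -m pendant '[{"dx":0,"dy":0,"dz":0.002,"rx":0,"ry":0,"rz":0,"hand":0.01},{"dx":0,"dy":0,"dz":0,"rx":0,"ry":0,"rz":0,"hand":0.01}]'; python3 -m pendant '[{"dx":0,"dy":0,"dz":0.001,"rx":0,"ry":0,"rz":0,"hand":0.01},{"dx":0,"dy":0,"dz":0,"rx":0,"ry":0,"rz":0,"hand":0.01}]'
```

```text
clock: 17.72
position: [0.49, 0.0068, 0.1154]
ee_rot: [0.0, 0.366, 0.931, 0.0]
contact_force: [-0.4, -0.0, -0.9]
width: 0.0129
gripper_force: 52.2
clock: 17.88
position: [0.4899, 0.0067, 0.1133]
ee_rot: [-0.0, 0.366, 0.931, -0.0]
contact_force: [-0.1, 0.0, -1.5]
width: 0.0133
gripper_force: 52.2
clock: 18.05
position: [0.4896, 0.0065, 0.1112]
ee_rot: [-0.0, 0.366, 0.931, -0.0]
contact_force: [-0.7, -1.2, -1.9]
width: 0.013
gripper_force: 52.1
clock: 18.22
position: [0.4895, 0.0064, 0.1102]
ee_rot: [-0.0, 0.366, 0.931, -0.0]
contact_force: [-2.4, -0.4, -0.0]
width: 0.0129
gripper_force: 52.3
```

```bash
python3 -m pendant '[{"dx":0.0004,"dy":-0.0008,"dz":0,"rx":0,"ry":0,"rz":0,"hand":0.01},{"dx":0,"dy":0,"dz":0.001,"rx":0,"ry":0,"rz":0,"hand":0.01},{"dx":0,"dy":0,"dz":0,"rx":0,"ry":0,"rz":0,"hand":0.01}]';  python3 -m pendant '[{"dx":0,"dy":0,"dz":0.001,"rx":0,"ry":0,"rz":0,"hand":0.01},{"dx":0,"dy":0,"dz":0,"rx":0,"ry":0,"rz":0,"hand":0.01}]'; python3 -m pendant '[{"dx":0,"dy":0,"dz":0.001,"rx":0,"ry":0,"rz":0,"hand":0.01},{"dx":0,"dy":0,"dz":0,"rx":0,"ry":0,"rz":0,"hand":0.01}]'
```

```text
clock: 18.47
position: [0.4893, 0.0063, 0.1095]
ee_rot: [0.0, 0.366, 0.931, -0.0]
contact_force: [-0.6, -0.3, -0.3]
width: 0.0131
gripper_force: 52.3
clock: 18.63
position: [0.4891, 0.0062, 0.1084]
ee_rot: [0.0, 0.366, 0.931, -0.0]
contact_force: [-1.2, -1.6, -0.1]
width: 0.0131
gripper_force: 52.2
clock: 18.8
position: [0.489, 0.0062, 0.1073]
ee_rot: [-0.0, 0.366, 0.931, -0.0]
contact_force: [-1.4, -1.6, -0.2]
width: 0.013
gripper_force: 52.3
```

```bash
python3 -m pendant '[{"dx":0,"dy":-0.0005,"dz":0.001,"rx":0,"ry":0,"rz":0,"hand":0.01},{"dx":0,"dy":0,"dz":0,"rx":0,"ry":0,"rz":0,"hand":0.01}]';  python3 -m pendant '[{"dx":0,"dy":0,"dz":0.001,"rx":0,"ry":0,"rz":0,"hand":0.01},{"dx":0,"dy":0,"dz":0,"rx":0,"ry":0,"rz":0,"hand":0.01}]'
```

```text
clock: 18.97
position: [0.489, 0.006, 0.1065]
ee_rot: [0.0, 0.366, 0.931, 0.0]
contact_force: [-1.1, -0.9, 2.5]
width: 0.013
gripper_force: 52.6
clock: 19.13
position: [0.489, 0.006, 0.1057]
ee_rot: [0.0, 0.366, 0.931, 0.0]
contact_force: [-1.2, -0.6, 3.0]
width: 0.0129
gripper_force: 52.8
```

```bash
python3 -m pendant '[{"dx":0,"dy":0,"dz":0.0005,"rx":0,"ry":0,"rz":3,"hand":0.01},{"dx":0,"dy":0,"dz":0,"rx":0,"ry":0,"rz":0,"hand":0.01}]';  python3 -m pendant '[{"dx":0,"dy":0,"dz":0,"rx":0,"ry":0,"rz":3,"hand":0.01},{"dx":0,"dy":0,"dz":0,"rx":0,"ry":0,"rz":0,"hand":0.01}]'; python3 -m pendant '[{"dx":0,"dy":0,"dz":0,"rx":0,"ry":0,"rz":3,"hand":0.01},{"dx":0,"dy":0,"dz":0,"rx":0,"ry":0,"rz":0,"hand":0.01}]'
```

```text
clock: 19.3
position: [0.489, 0.006, 0.1052]
ee_rot: [0.0, 0.391, 0.92, 0.0]
contact_force: [-1.3, -0.6, 3.2]
width: 0.0132
gripper_force: 52.8
clock: 19.47
position: [0.4889, 0.0061, 0.1052]
ee_rot: [0.0, 0.414, 0.91, 0.0]
contact_force: [-1.5, -1.1, 4.0]
width: 0.0131
gripper_force: 52.9
clock: 19.63
position: [0.4889, 0.0061, 0.1051]
ee_rot: [0.0, 0.438, 0.899, 0.0]
contact_force: [-1.3, -1.3, 3.8]
width: 0.0132
gripper_force: 52.8
```

```bash
for i in 1; do python3 -m pendant '[{"dx":0,"dy":0,"dz":0,"rx":0,"ry":0,"rz":3,"hand":0.01},{"dx":0,"dy":0,"dz":0,"rx":0,"ry":0,"rz":0,"hand":0.01}]'; python3 -m pendant '[{"dx":0,"dy":0,"dz":0,"rx":0,"ry":0,"rz":3,"hand":0.01},{"dx":0,"dy":0,"dz":0,"rx":0,"ry":0,"rz":0,"hand":0.01}]'; python3 -m pendant '[{"dx":0,"dy":0,"dz":0,"rx":0,"ry":0,"rz":3,"hand":0.01},{"dx":0,"dy":0,"dz":0,"rx":0,"ry":0,"rz":0,"hand":0.01}]'; done
```

```text
clock: 19.8
position: [0.4887, 0.006, 0.1046]
ee_rot: [-0.0, 0.461, 0.888, -0.0]
contact_force: [0.4, -1.4, -0.1]
width: 0.0132
gripper_force: 52.3
clock: 19.97
position: [0.4888, 0.0061, 0.1046]
ee_rot: [-0.0, 0.484, 0.875, 0.0]
contact_force: [-0.7, 0.8, -0.9]
width: 0.0129
gripper_force: 52.2
clock: 20.13
position: [0.4888, 0.0061, 0.1046]
ee_rot: [-0.0, 0.506, 0.862, -0.0]
contact_force: [-1.3, -1.2, -0.6]
width: 0.0132
gripper_force: 52.2
```

```bash
python3 -m pendant '[{"dx":0,"dy":0,"dz":0.0015,"rx":0,"ry":0,"rz":0,"hand":0.01},{"dx":0,"dy":0,"dz":0,"rx":0,"ry":0,"rz":0,"hand":0.01}]'; python3 -m pendant '[{"dx":0,"dy":0,"dz":0.0015,"rx":0,"ry":0,"rz":0,"hand":0.01},{"dx":0,"dy":0,"dz":0,"rx":0,"ry":0,"rz":0,"hand":0.01}]'; python3 -m pendant '[{"dx":0,"dy":0,"dz":0.0015,"rx":0,"ry":0,"rz":0,"hand":0.01},{"dx":0,"dy":0,"dz":0,"rx":0,"ry":0,"rz":0,"hand":0.01}]'
```

```text
clock: 20.3
position: [0.4888, 0.0061, 0.1032]
ee_rot: [-0.0, 0.506, 0.862, -0.0]
contact_force: [-0.9, 0.6, -1.3]
width: 0.0132
gripper_force: 52.2
clock: 20.47
position: [0.4888, 0.006, 0.1017]
ee_rot: [-0.0, 0.507, 0.862, -0.0]
contact_force: [0.0, -0.5, -1.0]
width: 0.0133
gripper_force: 52.2
clock: 20.63
position: [0.4888, 0.006, 0.1002]
ee_rot: [-0.0, 0.507, 0.862, -0.0]
contact_force: [0.1, 0.5, -0.5]
width: 0.0131
gripper_force: 52.2
```

```bash
python3 -m pendant '[{"dx":0,"dy":0,"dz":0.0015,"rx":0,"ry":0,"rz":0,"hand":0.01},{"dx":0,"dy":0,"dz":0,"rx":0,"ry":0,"rz":0,"hand":0.01}]'; python3 -m pendant '[{"dx":0,"dy":0,"dz":0.001,"rx":0,"ry":0,"rz":0,"hand":0.01},{"dx":0,"dy":0,"dz":0,"rx":0,"ry":0,"rz":0,"hand":0.01}]'; python3 -m pendant '[{"dx":0,"dy":0,"dz":0.0007,"rx":0,"ry":0,"rz":0,"hand":0.01},{"dx":0,"dy":0,"dz":0,"rx":0,"ry":0,"rz":0,"hand":0.01}]'
```

```text
clock: 20.8
position: [0.4889, 0.006, 0.0988]
ee_rot: [0.0, 0.507, 0.862, 0.0]
contact_force: [0.0, -0.8, -0.5]
width: 0.0133
gripper_force: 52.2
clock: 20.97
position: [0.489, 0.006, 0.0979]
ee_rot: [0.0, 0.507, 0.862, 0.0]
contact_force: [0.1, -1.5, -0.3]
width: 0.013
gripper_force: 52.2
clock: 21.13
position: [0.4891, 0.006, 0.0977]
ee_rot: [0.0, 0.507, 0.862, 0.0]
contact_force: [-0.2, -0.5, 1.7]
width: 0.0135
gripper_force: 52.7
```

```bash
python3 -m pendant '[{"dx":0,"dy":0,"dz":0.0003,"rx":0,"ry":0,"rz":5,"hand":0.01},{"dx":0,"dy":0,"dz":0,"rx":0,"ry":0,"rz":5,"hand":0.01},{"dx":0,"dy":0,"dz":0,"rx":0,"ry":0,"rz":5,"hand":0.01},{"dx":0,"dy":0,"dz":0,"rx":0,"ry":0,"rz":0,"hand":0.01}]'; python3 -c "
from h import *
s=manip.get_state();print(s['contact_force'],s['moment'])"; python3 -m pendant '[{"dx":0,"dy":0,"dz":0,"rx":0,"ry":0,"rz":5,"hand":0.01},{"dx":0,"dy":0,"dz":0,"rx":0,"ry":0,"rz":5,"hand":0.01},{"dx":0,"dy":0,"dz":0,"rx":0,"ry":0,"rz":0,"hand":0.01}]'; python3 -c "
from h import *
s=manip.get_state();print(s['contact_force'],s['moment'])"
```

```text
clock: 21.47
position: [0.4893, 0.006, 0.0976]
ee_rot: [0.001, 0.616, 0.788, 0.0]
contact_force: [-1.5, -0.5, 4.9]
width: 0.0133
gripper_force: 53.1
[-1.49489717 -0.47646552  4.85002437] [-0.01734398  0.29160209 -0.02787106]
clock: 21.72
position: [0.4893, 0.006, 0.0976]
ee_rot: [0.001, 0.682, 0.731, 0.0]
contact_force: [-0.1, -0.3, 6.7]
width: 0.0132
gripper_force: 53.1
[-0.10135274 -0.33051479  6.65807494] [ 0.01982125  0.25164807 -0.05508062]
```

```bash
M='from h import *
s=manip.get_state();q=s["ee_rot"];print(s["contact_force"].round(1),s["moment"].round(3),2*np.degrees(np.arctan2(q[2],q[1])))'; python3 -m pendant '[{"dx":0,"dy":0,"dz":0,"rx":0,"ry":0,"rz":5,"hand":0.01},{"dx":0,"dy":0,"dz":0,"rx":0,"ry":0,"rz":5,"hand":0.01},{"dx":0,"dy":0,"dz":0,"rx":0,"ry":0,"rz":5,"hand":0.01},{"dx":0,"dy":0,"dz":0,"rx":0,"ry":0,"rz":5,"hand":0.01},{"dx":0,"dy":0,"dz":0,"rx":0,"ry":0,"rz":0,"hand":0.01}]'; python3 -c "$M"; python3 -m pendant '[{"dx":0,"dy":0,"dz":0,"rx":0,"ry":0,"rz":5,"hand":0.01},{"dx":0,"dy":0,"dz":0,"rx":0,"ry":0,"rz":5,"hand":0.01},{"dx":0,"dy":0,"dz":0,"rx":0,"ry":0,"rz":5,"hand":0.01},{"dx":0,"dy":0,"dz":0,"rx":0,"ry":0,"rz":5,"hand":0.01},{"dx":0,"dy":0,"dz":0,"rx":0,"ry":0,"rz":0,"hand":0.01}]'; python3 -c "$M"
```

```text
clock: 22.13
position: [0.4896, 0.0059, 0.0976]
ee_rot: [0.001, 0.798, 0.602, 0.001]
contact_force: [-0.1, -1.5, 5.7]
width: 0.0129
gripper_force: 53.1
[-0.1 -1.5  5.7] [-0.036  0.246 -0.061] 74.08054592434738
clock: 22.55
position: [0.4896, 0.006, 0.0976]
ee_rot: [0.0, 0.891, 0.455, 0.001]
contact_force: [-0.4, -0.2, 5.6]
width: 0.0135
gripper_force: 53.1
[-0.4 -0.2  5.6] [-0.011  0.129 -0.1  ] 54.10346976452172
```

```bash
M='from h import *
s=manip.get_state();q=s["ee_rot"];print(s["contact_force"].round(1),s["moment"].round(3),2*np.degrees(np.arctan2(q[2],q[1])))'; python3 -m pendant '[{"dx":0,"dy":0,"dz":0,"rx":0,"ry":0,"rz":5,"hand":0.01},{"dx":0,"dy":0,"dz":0,"rx":0,"ry":0,"rz":5,"hand":0.01},{"dx":0,"dy":0,"dz":0,"rx":0,"ry":0,"rz":5,"hand":0.01},{"dx":0,"dy":0,"dz":0,"rx":0,"ry":0,"rz":0,"hand":0.01}]'; python3 -c "$M"; python3 -m pendant '[{"dx":0,"dy":0,"dz":0,"rx":0,"ry":0,"rz":5,"hand":0.01},{"dx":0,"dy":0,"dz":0,"rx":0,"ry":0,"rz":3,"hand":0.01},{"dx":0,"dy":0,"dz":0,"rx":0,"ry":0,"rz":0,"hand":0.01}]'; python3 -c "$M";  python3 -m pendant '[{"dx":0,"dy":0,"dz":0,"rx":0,"ry":0,"rz":2,"hand":0.01},{"dx":0,"dy":0,"dz":0,"rx":0,"ry":0,"rz":0,"hand":0.01}]'; python3 -c "$M"
```

```text
clock: 22.88
position: [0.4897, 0.0059, 0.0976]
ee_rot: [0.0, 0.942, 0.335, 0.001]
contact_force: [0.1, -0.4, 5.2]
width: 0.0134
gripper_force: 53.1
[ 0.1 -0.4  5.2] [-0.036  0.152 -0.066] 39.10844142897668
clock: 23.13
position: [0.4899, 0.0053, 0.0976]
ee_rot: [0.001, 0.963, 0.269, 0.001]
contact_force: [0.2, -3.6, 5.0]
width: 0.0128
gripper_force: 53.1
[ 0.2 -3.6  5. ] [-0.485  0.042 -0.013] 31.232792353159187
clock: 23.3
position: [0.49, 0.005, 0.0976]
ee_rot: [0.001, 0.968, 0.253, 0.001]
contact_force: [1.0, -3.3, 5.6]
width: 0.0132
gripper_force: 53.1
[ 1.  -3.3  5.6] [-0.6    0.035  0.032] 29.280951823790925
```

```bash
M='from h import *
s=manip.get_state();q=s["ee_rot"];print(s["contact_force"].round(1),s["moment"].round(3),2*np.degrees(np.arctan2(q[2],q[1])))'; python3 -m pendant '[{"dx":0,"dy":0,"dz":0,"rx":0,"ry":0,"rz":2,"hand":0.01},{"dx":0,"dy":0,"dz":0,"rx":0,"ry":0,"rz":0,"hand":0.01}]'; python3 -c "$M"; python3 -m pendant '[{"dx":0,"dy":0,"dz":0,"rx":0,"ry":0,"rz":2,"hand":0.01},{"dx":0,"dy":0,"dz":0,"rx":0,"ry":0,"rz":0,"hand":0.01}]'; python3 -c "$M
f=[manip.get_image('side') for i in range(4)]; im=f[0]; F=np.mean([i['frame'] for i in f],0)
T=s['position'];u,v=map(int,proj(im,T));print(u,v)
cv2.imwrite('pics/s6.png',cv2.resize(F[v-30:v+25,u-35:u+35,::-1].astype(np.uint8),None,fx=10,fy=10,interpolation=cv2.INTER_CUBIC))"
```

```text
clock: 23.47
position: [0.4901, 0.0048, 0.0976]
ee_rot: [0.002, 0.972, 0.236, 0.001]
contact_force: [0.3, -4.9, 5.0]
width: 0.0132
gripper_force: 53.1
[ 0.3 -4.9  5. ] [-0.639  0.02   0.051] 27.296243767180208
clock: 23.63
position: [0.4902, 0.0045, 0.0976]
ee_rot: [0.002, 0.976, 0.219, 0.001]
contact_force: [-0.3, -5.7, 4.5]
width: 0.0133
gripper_force: 53.1
[-0.3 -5.7  4.5] [-0.921 -0.024  0.097] 25.298035098112205
334 198
```

View pics/s6.png

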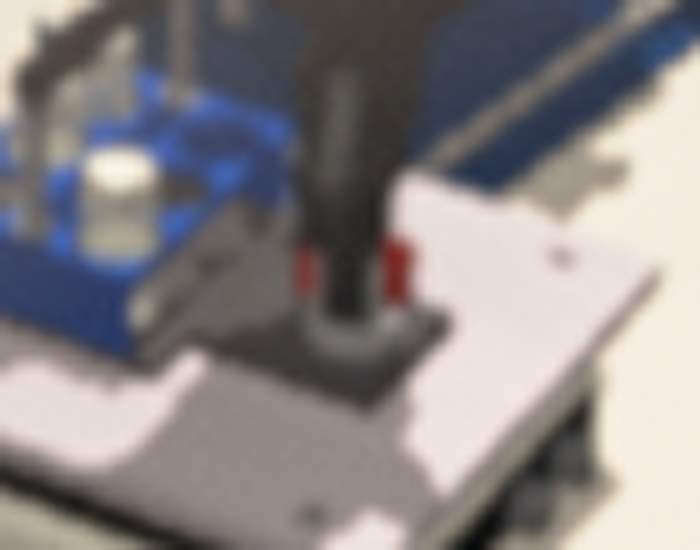

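In the side view the flange lies flat on the tab at about (350,335). The red wing shows slightly more on the right of the finger (395) than on the left (308), so the screw sits about 1.5 mm off the grip centre. One lug met the stop early, so I'll relieve the sideways load and finish the turn.

```bash
M='from h import *
s=manip.get_state();q=s["ee_rot"];print(s["contact_force"].round(1),s["moment"].round(3),2*np.degrees(np.arctan2(q[2],q[1])))'; python3 -m pendant '[{"dx":-0.0004,"dy":0.0009,"dz":0,"rx":0,"ry":0,"rz":0,"hand":0.01},{"dx":0,"dy":0,"dz":0,"rx":0,"ry":0,"rz":0,"hand":0.01},{"dx":0,"dy":0,"dz":0,"rx":0,"ry":0,"rz":0,"hand":0.01}]'; python3 -c "$M"; python3 -m pendant '[{"dx":0,"dy":0,"dz":0,"rx":0,"ry":0,"rz":1.5,"hand":0.01},{"dx":0,"dy":0,"dz":0,"rx":0,"ry":0,"rz":0,"hand":0.01}]'; python3 -c "$M"; python3 -m pendant '[{"dx":0,"dy":0,"dz":0,"rx":0,"ry":0,"rz":1.5,"hand":0.01},{"dx":0,"dy":0,"dz":0,"rx":0,"ry":0,"rz":0,"hand":0.01}]'; python3 -c "$M"
```

```text
clock: 24.08
position: [0.4902, 0.0044, 0.0976]
ee_rot: [0.001, 0.976, 0.219, 0.001]
contact_force: [0.0, -2.8, 5.3]
width: 0.0129
gripper_force: 53.2
[ 0.  -2.8  5.3] [-0.516 -0.099  0.128] 25.301455517623083
clock: 24.25
position: [0.4902, 0.0042, 0.0976]
ee_rot: [0.001, 0.979, 0.206, 0.001]
contact_force: [1.0, -3.6, 5.2]
width: 0.0133
gripper_force: 53.1
[ 1.  -3.6  5.2] [-0.614 -0.037  0.176] 23.79049023187608
clock: 24.42
position: [0.4902, 0.0042, 0.0976]
ee_rot: [0.001, 0.981, 0.194, 0.001]
contact_force: [0.8, -3.5, 5.4]
width: 0.013
gripper_force: 53.1
[ 0.8 -3.5  5.4] [-0.53  -0.06   0.321] 22.31812188940042
```

```bash
python3 -m pendant '[{"dx":0,"dy":0,"dz":0,"rx":0,"ry":0,"rz":-1,"hand":0.01},{"dx":0,"dy":0,"dz":-0.0003,"rx":0,"ry":0,"rz":0,"hand":0.01}]'; python3 -m pendant '[{"dx":0,"dy":0,"dz":0,"rx":0,"ry":0,"rz":0,"hand":0.018},{"dx":0,"dy":0,"dz":0,"rx":0,"ry":0,"rz":0,"hand":0.03},{"dx":0,"dy":0,"dz":0,"rx":0,"ry":0,"rz":0,"hand":0.04},{"dx":0,"dy":0,"dz":0,"rx":0,"ry":0,"rz":0,"hand":0.04},{"dx":0,"dy":0,"dz":-0.01,"rx":0,"ry":0,"rz":0,"hand":0.04},{"dx":0,"dy":0,"dz":-0.02,"rx":0,"ry":0,"rz":0,"hand":0.04},{"dx":0,"dy":0,"dz":-0.03,"rx":0,"ry":0,"rz":0,"hand":0.04},{"dx":0,"dy":0,"dz":-0.03,"rx":0,"ry":0,"rz":0,"hand":0.04},{"dx":0,"dy":0,"dz":-0.03,"rx":0,"ry":0,"rz":0,"hand":0.04},{"dx":0,"dy":0,"dz":0,"rx":0,"ry":0,"rz":0,"hand":0.04}]'
python3 - <<'E'
from wing import *
ims=[manip.get_image(n) for n in('side','top')]
a=cv2.resize(ims[0]['frame'][165:225,290:370,::-1],None,fx=7,fy=7,interpolation=cv2.INTER_CUBIC)
cv2.imwrite('pics/fin.png',a)
# wing in side view: red mask ends
F=ims[0]['frame'].astype(int);w=F[...,0]-F[...,1:].max(2);w[:170]=0;w[215:]=0;w[:,:310]=0;w[:,360:]=0
ys,xs=np.nonzero(w>40);print(len(xs),xs.min(),xs.max(),ys.min(),ys.max(),xs.mean(),ys.mean())
for h in(22.3,35):
    d=.019*np.array([np.cos(np.radians(h)),np.sin(np.radians(h)),0]);print(h,[np.round(proj(ims[0],np.array([.4905,.006,.114])+k*d),1) for k in(-1,0,1)])
E
```

```text
clock: 24.58
position: [0.4902, 0.0042, 0.0976]
ee_rot: [0.001, 0.979, 0.202, 0.001]
contact_force: [1.8, -3.4, 0.6]
width: 0.0131
gripper_force: 52.5
clock: 25.42
position: [0.4923, 0.005, 0.2229]
ee_rot: [0.002, 0.98, 0.2, 0.005]
contact_force: [1.2, 0.1, 1.1]
width: 0.0402
gripper_force: 0.0
79 329 340 191 197 334.2911392405063 193.9240506329114
22.3 [array([340. , 195.5]), array([334.2, 194.6]), array([328.5, 193.8])]
35 [array([340.1, 194.8]), array([334.2, 194.6]), array([328.3, 194.5])]
```

View pics/fin.png

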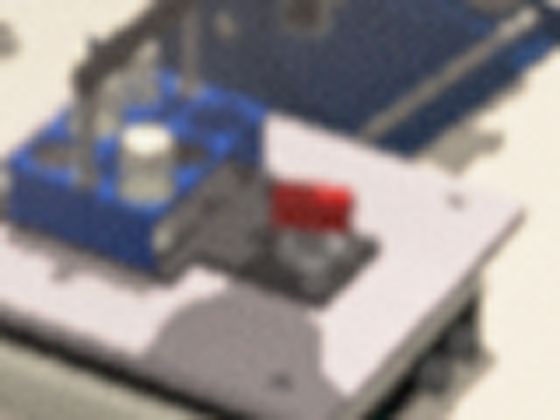

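The final view shows the screw upright with its flange flat on the tab (wing at about (312,207), flange at (310,248)), vials upright in the rack and the gripper clear. Handing in.

```bash
python3 -c "
from rig import manip
print(manip.sign_off())"
```

```text
the job is handed in; nothing more can be done
None
```

The rack is home on its pins, the thumbscrew is through both holes and turned clockwise until the torque rose at its stop (about 0.32 N m), and the gripper has let go; the job is handed in at about 25.5 s, with no verdict returned and the socket's rise not directly measurable.

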